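# Roll a shaft blank into the V-block for its length check

### The arm

A 6-joint arm with a two-finger parallel gripper is mounted at the origin on the work surface. World frame = base frame: x ahead of the robot, y to its left, z up, the work surface at z = 0. Lengths are in m, angles in rad, forces in N, time in s.
With the tool pointing down it reaches from about 0.25 to 0.775 m from the base axis. Payload 4 kg.
Tool frame: the origin (TCP) lies midway between the tips of the shut fingers; the grasp point (between the pads) lies 19 mm behind it; y points along the fingers, x is the direction in which the jaws open and shut, and the axes are right-handed (so a half turn about y gives the same grasp; the last joint's range is limited). The gripper opens to 94 mm and grips with 3 to 60 N. Pads are 16 mm wide; open, the fingers measure 119 mm over their backs; the gripper's body (75 mm by 177 mm) begins 78 mm behind the grasp point.
Start: joints at [1.161, 0.087, 1.371, -0, 1.684, -0.103], TCP at [0.166, 0.524, 0.206] pointing down, gripper open.
Joint ranges: [-3.1, 3.1], [-0.76, 2.03], [0.27, 2.55], [-1.08, 4.22], [0.17, 2.65], [-2.57, 2.57]. Speed limits (rad/s): [2.79, 2.79, 3.14, 3.14, 3.14, 3.14].

### API

Orientations are given as [roll, pitch, yaw] about the fixed x, y, z axes, in that order (R = Rz(yaw) Ry(pitch) Rx(roll)).
In Python, from bench import robot, snapshot, camera_info, ticket gives the robot as it stands.
- The arm moves only by the shell command python3 -m creep 'ROWS'. ROWS is JSON, a list of rows, each an object with "slide": the shift along the tool's x, y, z in mm, a list of three; "roll": the turn about the tool's y in degrees; "grip": the closure, from 0 (fully open) to 1 (shut). In form: [{"slide": [x, y, z], "roll": roll, "grip": grip}, ...]. A call has 1 to 20 rows; each row is the pose to reach, as a shift and turn from the pose commanded when the call began, along the tool's axes at that moment; what a row does not reach only later rows make up. A row lasts 1/12 s, in which the tool goes at most 41.7 mm and 7.16 degrees, less where a joint would pass 70% of its speed; a pose out of reach is approached as far as the arm can. A call with a gripper value outside its range is refused whole. The fingers move at their own pace and stop on an object; the grip force is fixed at half the most. Time passes only in rows, so rows that repeat a pose let the fingers close. It gives the time, the measured TCP pose, the force and the opening at its end, in the units of the state.
- robot.get_obs(): the state, without advancing time (a new reading comes with each control period).
- snapshot(name): name is "side" or "top" or "wrist"; returns the picture (420x560x3 uint8, red, green, blue); there is no depth.
- camera_info(name): a dict with "fx", "fy", "cx", "cy" (pixels), "cam_to_world" (4x4, takes a point from camera to world coordinates). Camera axes: x right, y down, z forward; pixel columns grow to the right and rows downward; lengths in m; the calibration is good to about 2 mm. A picture is of the moment at which its call begins: read the wrist's pose just before it. camera_info takes no time and is no camera call; for the wrist camera it gives the pose at the moment of the call.
- ticket.close_job(): hands the job in, once; it reports no verdict.
The state is a dict: "time": time; "joint_positions": joint angles; "qvel": joint speeds; "joint_torque": joint torques, N m; "tool_pos": TCP position; "ee_rot": TCP orientation; "wrist_force": force on the tool from outside, world axes, zero at the start; "wrist_torque": the same for the moment, N m; "width": finger opening in m.
Only numpy, scipy, OpenCV 4.12 (cv2) and the standard library are available. Lean on these libraries where they do the work, as an engineer would, in place of code of your own. Each camera call takes 0.05 s, during which the arm holds its last target.

### The job

Set up the loose aluminium round bar for its length check without ever gripping or lifting it: with the fingertips against its side, roll it along the bench and up the ramp until it drops into the V-block and lies fully seated in the V. Then push it endways along the V with a fingertip until its end is home against the stop plate, leave it there and disturb nothing else on the bench.

Things in the scene. Friction and masses are not known exactly. Their poses are not given: they have to be found in the camera images.
- bar: The work: plain round aluminium bar (shaft blank), 45 mm in diameter, 160 mm long, 0.55 to 0.9 kg, smooth and slippery (friction about 0.4), loose on the bench on the V-block's ramp side, within 0.2 rad of parallel to the V. Origin: its centre, 22.5 mm above the bench. x runs along the bar, +x end to the stop plate's side; y and z turn as it rolls. Left to roll on, it stops within about 10 mm.
- bar_fore (a point): Point on the bar's axis 50 mm from its centre towards its +x end, which is 30 mm farther on.
- bar_aft (a point): Point on the bar's axis 50 mm from its centre towards its -x end, which is 30 mm farther on.
- vblock: Fixed steel V-block with run-on ramp, 150 mm long. Origin: on the bench under the bottom of the V, mid-length. x along the V towards the stop plate, y across it from ramp to back fence, z up. V flanks slope 30 degrees, bottom 3.3 mm above the bench; flat lip 12 mm high at y = -19 to -15 mm. Back fence (halts an overrun): face at y = 30 mm, top 44 mm above the bench. The -x end is open.
- ramp_foot (a point): Middle of the foot of the ramp, at bench level: x = 0, y = -86, z = 0 mm in the V-block's frame. The ramp is as wide as the block (150 mm) and rises from here to the 12 mm high lip at y = -19 mm. On the ramp keep the fingertips low, touching the bar at or below its mid-height: pushed from higher up, it wedges against the ramp.
- v_seat (a point): Where the bar's centre lies when it is seated in the V with its end against the stop plate: x = -5, y = 0, z = 29.3 mm in the V-block's frame; axes as the V-block's. Seated anywhere along the V, the bar's axis is at y = 0 and 29.3 mm above the bench.
- stop_face (a point): On the face of the stop plate, the point that the centre of the bar's end comes up to: x = 75, y = 0, z = 29.3 mm in the V-block's frame. The dark flat plate closes the +x end of the V, from y = -24 to 42 mm, 46 mm high, 10 mm thick; a bar rolled in must have its end short of this face (x below 75 mm).
- offcut: Bystander: short aluminium offcut standing upright, 45 mm in diameter, 70 mm high, behind the V-block's fence. Origin: centre of its underside.
- collar: Bystander: steel collar lying flat, 68 mm outside, 46 mm bore, 20 mm high, off the far end of the bar's path. Origin: centre of its underside.
- caliper: Bystander: sliding caliper lying flat, 235 mm long, about 12 mm high, jaws up to 60 mm to one side. Origin: on the underside, inside the slider.
- tape: Bystander: roll of brown tape lying flat, 110 mm in diameter, 48 mm high. Origin: centre of its underside.
- carton: Bystander: cardboard carton, 80 x 120 x 50 mm. Origin: centre of its underside.
- green_carton: Bystander: upright green carton, 75 x 90 x 130 mm. Origin: centre of its underside.
- pencil: Bystander: flat yellow pencil, 165 mm long, 7 mm thick. Origin: centre of its underside.
There are look-alikes about, which are no part of the job. What is meant by the bar is not blue or red, and is the smaller of those in its own colour.

How it is judged:
By the outcome, as a careful person would: the job done as asked, in the order asked, and still so for the second after the job is handed in, with the robot touching nothing.
It also fails if it takes over 61 s, if anything falls off the work surface, if the arm or the gripper's body presses on something with over 40 N, if the wrist force passes 120 N, or if a joint passes its speed limit or range.

## Working session

There is one attempt and no reset: what is moved stays moved. The work goes in short steps, Python scripts to look and compute and a shell command to move; the robot and the scene stay as the last step left them, time stands still between calls to the robot, and variables do not carry over. Pictures are saved under pics/ and viewed, and the job is handed in when it is done.

```bash
ls; mkdir -p pics; python3 - <<'E'
from bench import robot,snapshot,camera_info
import cv2
for n in ["top","side","wrist"]:
    im=snapshot(n); cv2.imwrite(f"pics/{n}0.png",im[:,:,::-1])
    c=camera_info(n); print(n,c["fx"],c["fy"],c["cx"],c["cy"]); print(c["cam_to_world"])
o=robot.get_obs(); print(o)
E
```

```text
pics
top 423.9419948973287 423.9419948973287 279.1907934485457 204.3905668197161
[[ 0.01848885 -0.99031132  0.13762865  0.37533801]
 [-0.99978197 -0.01964808 -0.00706898  0.00746321]
 [ 0.00970463 -0.13746794 -0.99045867  1.28569143]
 [ 0.          0.          0.          1.        ]]
side 403.35631520983344 403.35631520983344 279.3201366408394 209.70067449672933
[[-0.98524105 -0.11724928  0.12471039  0.40751067]
 [-0.17059423  0.61274315 -0.77164981  0.81550196]
 [ 0.01405995 -0.78153594 -0.62370176  0.74741501]
 [ 0.          0.          0.          1.        ]]
wrist 293.6683909214697 293.6683909214697 275.1455469479164 211.94696087544938
[[ 0.30124933  0.91380719  0.27240643  0.0863785 ]
 [ 0.95354292 -0.28804165 -0.08824915  0.54893139]
 [-0.00217831  0.28633622 -0.95812673  0.38384809]
 [ 0.          0.          0.          1.        ]]
{'time': 0.15, 'joint_positions': array([ 1.16089365e+00,  8.78200734e-02,  1.37190283e+00, -5.29454054e-05,
        1.68360314e+00, -1.03091041e-01]), 'qvel': array([ 6.05104524e-05, -2.64758900e-03, -5.64016301e-03,  5.82127683e-04,
       -9.59502453e-04, -1.73379077e-03]), 'joint_torque': array([ 1.65302830e-03, -3.40643120e+01, -3.02792680e+01,  7.19647296e-02,
        3.05347529e-02, -1.30683461e-04]), 'tool_pos': array([0.16595865, 0.52391872, 0.20455618]), 'ee_rot': array([-1.57067029,  0.0017296 ,  1.26397889]), 'wrist_force': array([-0.57256397,  0.63505183,  0.27949247]), 'wrist_torque': array([ 0.03654819,  0.00253199, -0.01473257]), 'width': 0.0937961833829818}
```

View pics/top0.png

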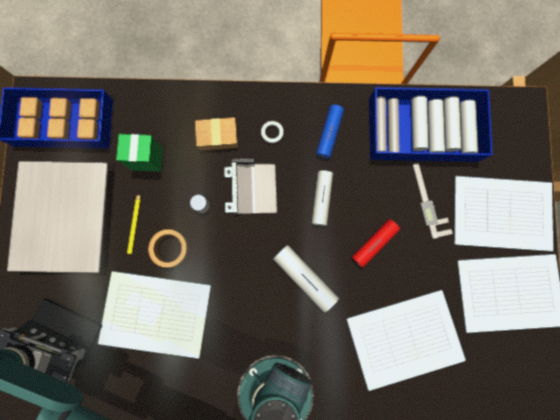

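View pics/side0.png

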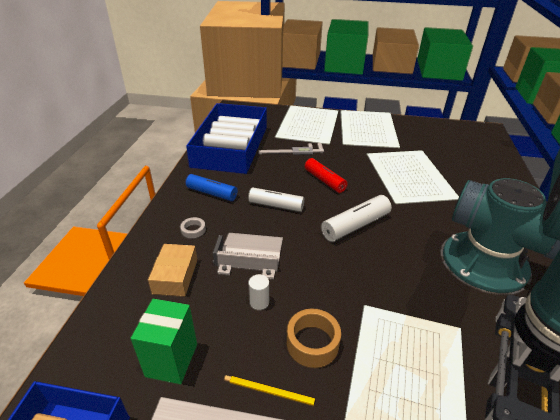

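View pics/wrist0.png

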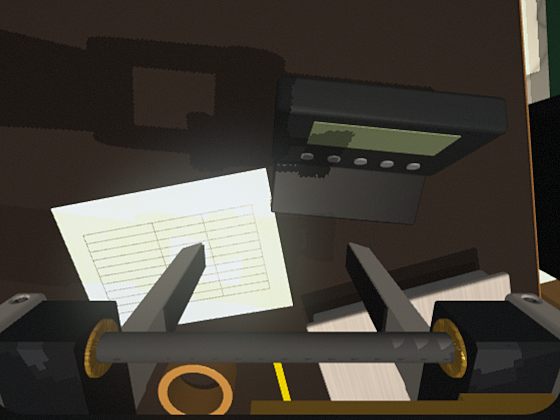

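The larger silver-grey bar sits at top (306,278), the smaller silver-grey one at (323,198), blue at (330,130), red at (377,244). The bar meant is the smaller silver one at (323,198). The V-block is near (250,188), with its dark stop plate at (243,162) and its ramp to the right. I'll confirm in an enlarged crop.

```bash
python3 - <<'E'
import cv2
im=cv2.imread("pics/top0.png")
c=im[130:240,190:350]; cv2.imwrite("pics/crop_top0.png",cv2.resize(c,None,fx=5,fy=5,interpolation=cv2.INTER_CUBIC))
im=cv2.imread("pics/side0.png")
c=im[170:290,180:320]; cv2.imwrite("pics/crop_side0.png",cv2.resize(c,None,fx=5,fy=5,interpolation=cv2.INTER_CUBIC))
E
```

```text
(no output)
```

View pics/crop_top0.png

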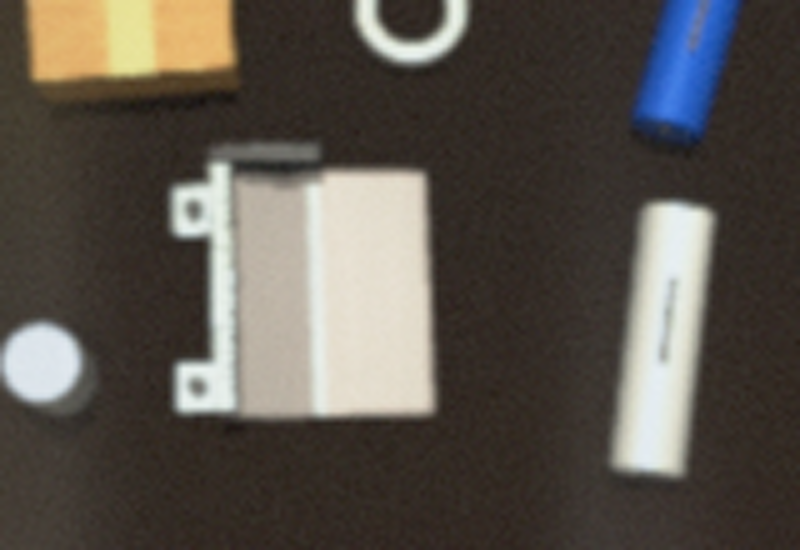

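View pics/crop_side0.png

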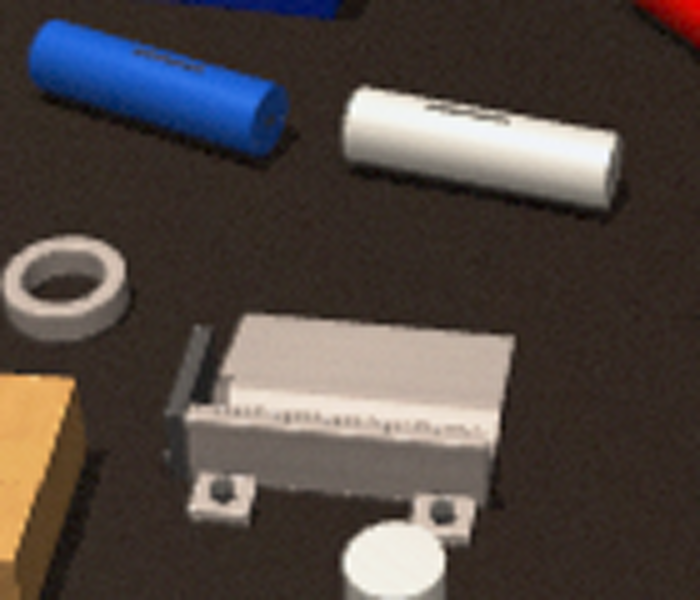

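The crop confirms it: the smaller silver bar spans top pixels (325,171) to (320,225). The ramp foot corners are at (275,164) and (277,213), and the stop plate is at the upper end. Next I'll measure positions.

```bash
cat > h.py <<'E'
import numpy as np
from bench import robot,snapshot,camera_info
def ray(n,u,v,z,c=None):
    c=c or camera_info(n); T=np.array(c["cam_to_world"])
    d=T[:3,:3]@np.array([(u-c["cx"])/c["fx"],(v-c["cy"])/c["fy"],1]); p=T[:3,3]
    return p+d*(z-p[2])/d[2]
def proj(n,P,c=None):
    c=c or camera_info(n); T=np.array(c["cam_to_world"])
    q=T[:3,:3].T@(np.asarray(P)-T[:3,3]); return np.array([c["fx"]*q[0]/q[2]+c["cx"],c["fy"]*q[1]/q[2]+c["cy"]])
E
python3 - <<'E'
from h import *
def cr(n,u,v,z): 
    o={"top":(190,130),"side":(180,170)}[n]; return ray(n,o[0]+(u+.5)/5-.5,o[1]+(v+.5)/5-.5,z)
np.set_printoptions(precision=4,suppress=True)
a=cr("top",427,171,0);b=cr("top",435,414,0);print("foot",a,b,np.linalg.norm(a-b),np.arctan2(*(a-b)[1::-1]))
a2=cr("top",236,413,.044)
a=cr("top",326,171,.012);b=cr("top",327,415,.012);print("lip",a,b,np.linalg.norm(a-b),np.arctan2(*(a-b)[1::-1]))
a=cr("top",233,163,.044);b=cr("top",236,411,.044);print("fenceface",a,b,np.linalg.norm(a-b),np.arctan2(*(a-b)[1::-1]))
print("side foot",cr("side",245,313,0),cr("side",515,337,0))
# bar: 
for z in (.0225,.03):
  e1=cr("top",678,206,z);e2=cr("top",649,474,z);print("bar",e1,e2,np.linalg.norm(e1-e2),np.arctan2(*(e1-e2)[1::-1]),(e1+e2)/2)
print("side bar", cr("side",345,125,.0225),cr("side",618,170,.0225))
print("blue end",cr("top",665,145,.02)," collar",cr("top",410,10,.02),"offcut",cr("top",42,362,.07))
E
```

```text
foot [0.6809 0.0136 0.    ] [0.5291 0.0057 0.    ] 0.15192546271818208 0.05201395979521784
lip [0.6767 0.0756 0.012 ] [0.5258 0.071  0.012 ] 0.1509751472068481 0.03039915828212058
fenceface [0.6729 0.1297 0.044 ] [0.5234 0.1231 0.044 ] 0.14968468466605214 0.04421925556117843
side foot [0.6779 0.0156 0.    ] [ 0.5277  0.0072 -0.    ]
bar [ 0.6569 -0.1397  0.0225] [ 0.4928 -0.1229  0.0225] 0.1649196078484954 -0.10195052868676545 [ 0.5749 -0.1313  0.0225]
bar [ 0.6552 -0.1388  0.03  ] [ 0.4921 -0.1222  0.03  ] 0.16394042367659853 -0.10195052868676538 [ 0.5737 -0.1305  0.03  ]
side bar [ 0.656  -0.1359  0.0225] [ 0.4884 -0.1229  0.0225]
blue end [ 0.6954 -0.1319  0.02  ]  collar [0.7776 0.0261 0.02  ] offcut [0.5466 0.2337 0.07  ]
```

```bash
cat >> h.py <<'E'
from scipy.spatial.transform import Rotation as Rn
np.set_printoptions(precision=4,suppress=True)
V0=np.array([0.600,0.0962]);VY=0.045
def toV(p):
    d=np.asarray(p)[:2]-V0;c,s=np.cos(VY),np.sin(VY);return np.array([c*d[0]+s*d[1],-s*d[0]+c*d[1]])
def fromV(x,y):
    c,s=np.cos(VY),np.sin(VY);return V0+[c*x-s*y,s*x+c*y]
def plan(P,yaw):
    o=robot.get_obs(); R=Rn.from_euler("xyz",o["ee_rot"])
    R2=Rn.from_euler("xyz",[-np.pi/2,0,yaw])
    print("slide mm",1000*R.inv().apply(np.array(P)-o["tool_pos"]),"roll deg",np.degrees((R.inv()*R2).as_rotvec()))
def st():
    o=robot.get_obs(); print(o["time"],o["tool_pos"],o["ee_rot"],"F",o["wrist_force"],o["width"],"V",1000*toV(o["tool_pos"]))
E
python3 - <<'E'
from h import *
c=np.array([0.5740,-0.131]);n=np.array([.1017,.9948]); P=c-n*.0565
print(P,toV(c)*1000); plan([*P,.10],-.102)
print("large bar ends",ray("top",280,250,.03),ray("top",333,305,.03),"red",ray("top",398,226,.03),ray("top",358,262,.03))
E
```

```text
[ 0.5683 -0.1872] [ -36.1942 -225.8004]
slide mm [-556.2297  105.443  -598.2996] roll deg [ 0.0616 78.2648 -0.0881]
large bar ends [ 0.4142 -0.0064  0.03  ] [ 0.2585 -0.1629  0.03  ] red [ 0.4919 -0.3564  0.03  ] [ 0.3834 -0.2364  0.03  ]
```

```bash
python3 -m creep '[{"slide":[-556,0,-598],"roll":78.3,"grip":0},{"slide":[-556,0,-598],"roll":78.3,"grip":0},{"slide":[-556,0,-598],"roll":78.3,"grip":0},{"slide":[-556,0,-598],"roll":78.3,"grip":0},{"slide":[-556,0,-598],"roll":78.3,"grip":0},{"slide":[-556,0,-598],"roll":78.3,"grip":0},{"slide":[-556,0,-598],"roll":78.3,"grip":0},{"slide":[-556,0,-598],"roll":78.3,"grip":0},{"slide":[-556,0,-598],"roll":78.3,"grip":0},{"slide":[-556,0,-598],"roll":78.3,"grip":0},{"slide":[-556,0,-598],"roll":78.3,"grip":0},{"slide":[-556,0,-598],"roll":78.3,"grip":0},{"slide":[-556,0,-598],"roll":78.3,"grip":0},{"slide":[-556,0,-598],"roll":78.3,"grip":0},{"slide":[-556,0,-598],"roll":78.3,"grip":0},{"slide":[-556,0,-598],"roll":78.3,"grip":0},{"slide":[-556,0,-598],"roll":78.3,"grip":0},{"slide":[-556,0,-598],"roll":78.3,"grip":0},{"slide":[-556,0,-598],"roll":78.3,"grip":0},{"slide":[-556,0,-598],"roll":78.3,"grip":0}]'; python3 - <<'E'
from h import *
import cv2
st(); plan([.5683,-.1872,.1],-.102)
cv2.imwrite("pics/w1.png",snapshot("wrist")[:,:,::-1]); cv2.imwrite("pics/t1.png",snapshot("top")[:,:,::-1])
E
```

```text
time: 1.82
tool_pos: [0.5691, -0.1901, 0.2041]
ee_rot: [-1.571, 0.001, -0.105]
wrist_force: [-0.3, 0.8, 0.5]
width: 0.0943
1.8167 [ 0.5691 -0.1901  0.2041] [-1.5715  0.0011 -0.1054] F [-0.3142  0.7983  0.5247] 0.0943028737478456 V [ -43.7737 -284.6325]
slide mm [ -0.9608 104.0572   2.8846] roll deg [ 0.0377 -0.1965 -0.0641]
```

View pics/w1.png

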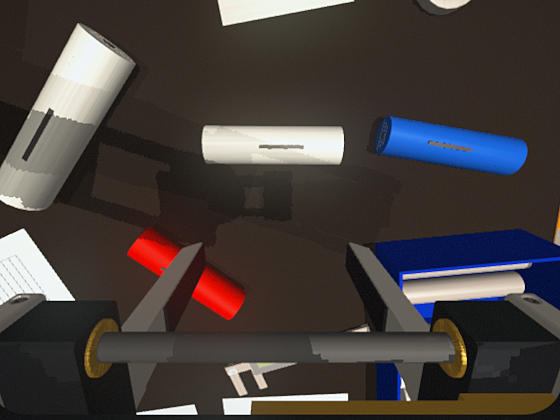

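View pics/t1.png

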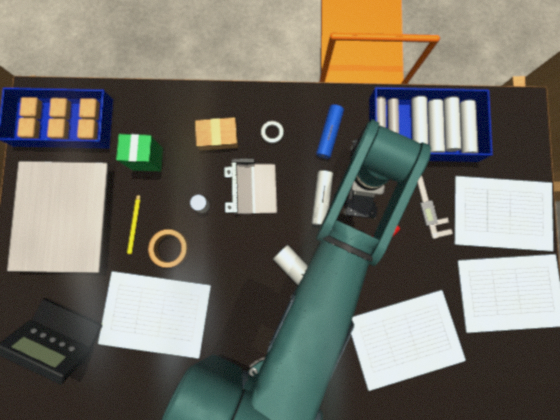

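The wrist view shows the bar spanning (203,145) to (343,146). It lies parallel to the jaw axis and centred between the fingers.

```bash
python3 - <<'E'
from h import *
import cv2
a=ray("wrist",203,145,.0225);b=ray("wrist",344,146,.0225);print(a,b,np.linalg.norm(a-b),np.arctan2(*(b-a)[1::-1]),(a+b)/2)
for u,v in((273,126),(273,164)): print(ray("wrist",u,v,.0225))
E
```

```text
[ 0.489  -0.122   0.0225] [ 0.6569 -0.1411  0.0225] 0.16898591494081827 -0.1131093464517463 [ 0.573  -0.1316  0.0225]
[ 0.5748 -0.1092  0.0225]
[ 0.57   -0.1534  0.0225]
```

```bash
python3 -m creep '[{"slide":[0,40,0],"roll":0,"grip":0},{"slide":[0,80,0],"roll":0,"grip":0},{"slide":[0,120,0],"roll":0,"grip":0},{"slide":[0,155,0],"roll":0,"grip":0},{"slide":[0,180,0],"roll":0,"grip":0},{"slide":[0,190,0],"roll":0,"grip":0},{"slide":[0,190,4],"roll":0,"grip":0},{"slide":[0,190,8],"roll":0,"grip":0},{"slide":[0,190,12],"roll":0,"grip":0}]'; python3 - <<'E'
from h import *
import cv2
st()
cv2.imwrite("pics/w2.png",snapshot("wrist")[:,:,::-1]); cv2.imwrite("pics/s2.png",snapshot("side")[:,:,::-1])
E
```

```text
time: 2.67
tool_pos: [0.5713, -0.1743, 0.0182]
ee_rot: [-1.572, -0.005, -0.102]
wrist_force: [0.3, 0.3, 0.2]
width: 0.0941
2.6667 [ 0.5713 -0.1743  0.0182] [-1.5718 -0.0045 -0.1022] F [0.3116 0.2786 0.1655] 0.09409631327415523 V [ -40.8267 -268.9072]
```

View pics/w2.png

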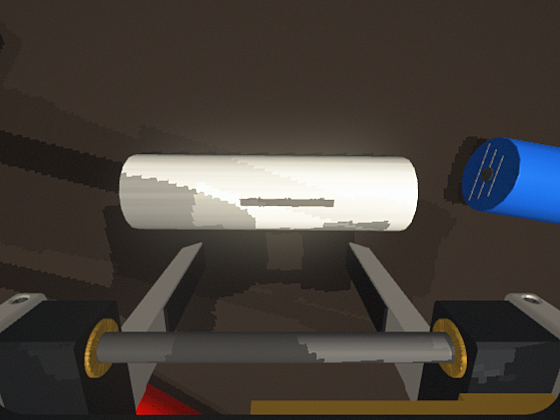

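View pics/s2.png

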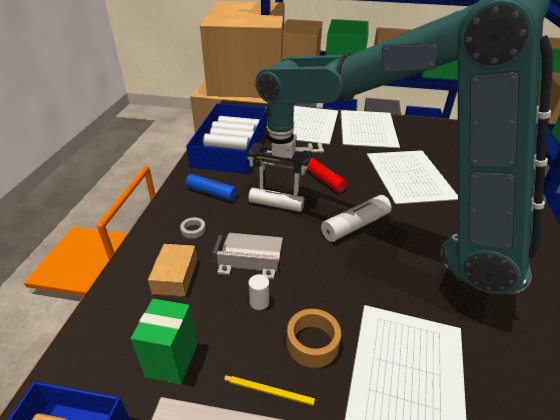

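```bash
python3 -m creep '[{"slide":[0,1,4],"roll":0,"grip":0},{"slide":[0,2,8],"roll":0,"grip":0},{"slide":[0,2,11],"roll":0,"grip":0},{"slide":[0,2,14],"roll":0,"grip":0},{"slide":[0,2,17],"roll":0,"grip":0},{"slide":[0,2,20],"roll":-0.4,"grip":0},{"slide":[0,2,23],"roll":-0.9,"grip":0},{"slide":[0,2,26],"roll":-1.4,"grip":0},{"slide":[0,2,29],"roll":-2,"grip":0},{"slide":[0,2,32],"roll":-2.6,"grip":0},{"slide":[0,2,35],"roll":-3.2,"grip":0},{"slide":[-1,2,38],"roll":-3.8,"grip":0},{"slide":[-1,2,41],"roll":-4.4,"grip":0},{"slide":[-1,2,44],"roll":-5,"grip":0},{"slide":[-1,2,47],"roll":-5.6,"grip":0},{"slide":[-2,2,50],"roll":-6.2,"grip":0},{"slide":[-2,2,53],"roll":-6.8,"grip":0},{"slide":[-2,2,56],"roll":-7.4,"grip":0},{"slide":[-3,2,59],"roll":-8,"grip":0},{"slide":[-3,2,62],"roll":-8.4,"grip":0}]'; python3 - <<'E'
from h import *
import cv2
st()
cv2.imwrite("pics/w3.png",snapshot("wrist")[:,:,::-1]); im=snapshot("top")[:,:,::-1]; cv2.imwrite("pics/t3.png",cv2.resize(im[120:250,180:360],None,fx=4,fy=4,interpolation=cv2.INTER_CUBIC))
E
```

```text
time: 4.43
tool_pos: [0.5727, -0.112, 0.0134]
ee_rot: [-1.571, 0.0, 0.045]
wrist_force: [0.1, -0.0, -0.2]
width: 0.0937
4.4333 [ 0.5727 -0.112   0.0134] [-1.5706  0.0002  0.0449] F [ 0.11   -0.0055 -0.1972] 0.09373860909272924 V [ -36.6139 -206.7619]
```

View pics/w3.png

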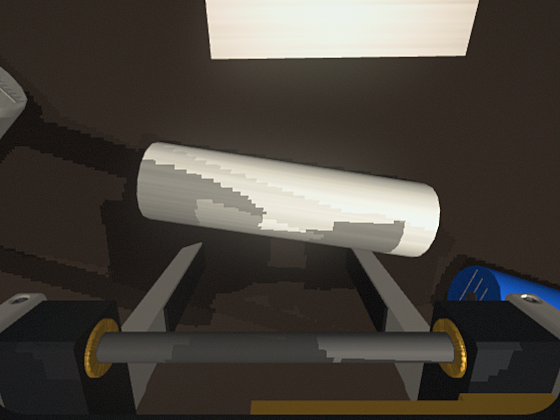

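View pics/t3.png

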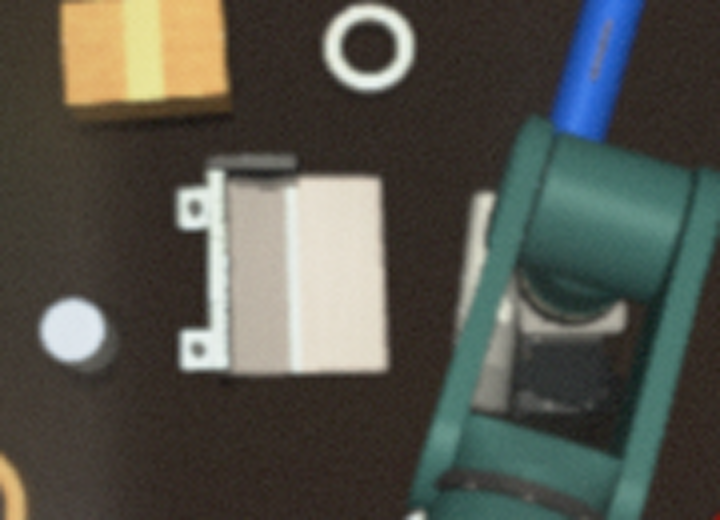

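The wrist view shows the bar still tilted about 8° from the jaw line: left end near (142,180), right end near (434,221). The fore (right) finger is the one touching. I'll measure before pushing on.

```bash
python3 - <<'E'
from h import *
a=ray("wrist",145,180,.0225);b=ray("wrist",430,221,.0225);c=(a+b)/2
print(a,b,np.linalg.norm(a-b),np.arctan2(*(b-a)[1::-1])-VY,c,1000*toV(a),1000*toV(b),1000*toV(c))
# where are jaws pix
print(proj("wrist",[*robot.get_obs()["tool_pos"][:2],.0225]))
E
```

```text
[ 0.4946 -0.0634  0.0225] [ 0.6663 -0.0809  0.0225] 0.17264039747391843 -0.14627425939337263 [ 0.5804 -0.0722  0.0225] [-112.5088 -154.7226] [  58.288  -179.8854] [ -27.1104 -167.304 ]
[274.6553 260.5222]
```

```bash
python3 -m creep '[{"slide":[8,0,-6],"roll":0,"grip":0},{"slide":[17,0,-12],"roll":0,"grip":0},{"slide":[26,0,-14],"roll":0,"grip":0},{"slide":[26,0,-14],"roll":0,"grip":0},{"slide":[26,0,0],"roll":0,"grip":0},{"slide":[26,0,12],"roll":0,"grip":0},{"slide":[26,0,12],"roll":0,"grip":0},{"slide":[26,0,12],"roll":0,"grip":0},{"slide":[26,0,12],"roll":0,"grip":0}]'; python3 - <<'E'
from h import *
import cv2
st()
cv2.imwrite("pics/w4.png",snapshot("wrist")[:,:,::-1])
E
```

```text
time: 5.28
tool_pos: [0.5979, -0.0985, 0.0135]
ee_rot: [-1.571, 0.0, 0.045]
wrist_force: [0.1, 0.4, 0.3]
width: 0.094
5.2833 [ 0.5979 -0.0985  0.0135] [-1.5707  0.0004  0.0452] F [0.0654 0.419  0.2786] 0.0939928397457197 V [ -10.8051 -194.3776]
```

View pics/w4.png

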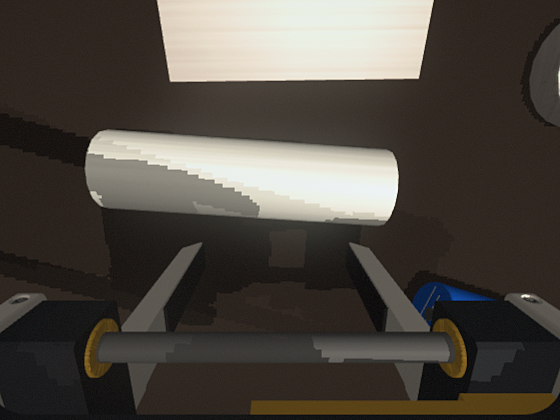

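The jab worked: the bar's tilt in the wrist image is now about 4°, left end (92,168), right end (393,187). I'll measure and jab again.

```bash
cat >> h.py <<'E'
def bar(u1,v1,u2,v2,z=.0225):
    a=ray("wrist",u1,v1,z);b=ray("wrist",u2,v2,z);c=(a+b)/2
    print("len",np.linalg.norm(a-b),"yaw-V",np.arctan2(*(b-a)[1::-1])-VY,"V ends",1000*toV(a),1000*toV(b),"c",1000*toV(c),"tcp",1000*toV(robot.get_obs()["tool_pos"]))
E
python3 - <<'E'
from h import *
bar(94,168,390,187)
E
```

```text
len 0.1730750535253085 yaw-V -0.06413269879415007 V ends [-115.445 -135.921] [  57.2742 -147.0132] c [ -29.0854 -141.4671] tcp [ -10.7573 -194.6969]
```

```bash
python3 -m creep '[{"slide":[0,0,3],"roll":0,"grip":0},{"slide":[0,0,6],"roll":0,"grip":0},{"slide":[0,0,6],"roll":0,"grip":0},{"slide":[0,0,18],"roll":0,"grip":0},{"slide":[0,0,28],"roll":0,"grip":0},{"slide":[0,0,28],"roll":0,"grip":0},{"slide":[0,0,28],"roll":0,"grip":0},{"slide":[0,0,28],"roll":0,"grip":0}]'; python3 - <<'E'
from h import *
import cv2
st()
cv2.imwrite("pics/w5.png",snapshot("wrist")[:,:,::-1])
E
```

```text
time: 6.0
tool_pos: [0.597, -0.0709, 0.0135]
ee_rot: [-1.571, 0.0, 0.045]
wrist_force: [0.3, -0.2, 0.4]
width: 0.0937
6.0 [ 0.597  -0.0709  0.0135] [-1.5708  0.0001  0.0448] F [ 0.2794 -0.194   0.4411] 0.0936749806448002 V [ -10.465  -166.7798]
```

View pics/w5.png

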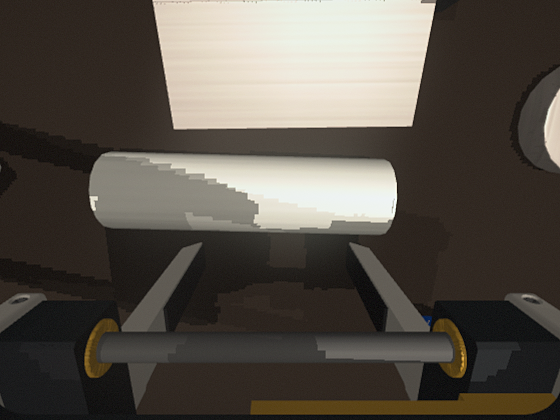

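Now it is nearly parallel. The edges run (105,153) to (388,160), and the ramp foot edge runs (175,129) to (412,127).

```bash
python3 - <<'E'
from h import *
bar(96,190,392,196)
a=ray("wrist",175,129,0);b=ray("wrist",412.5,126.5,0);print("foot",1000*toV(a),1000*toV(b),np.linalg.norm(a-b),np.arctan2(*(b-a)[1::-1]))
a=ray("wrist",154,1,.012);b=ray("wrist",436,2,.012);print("lip?",1000*toV(a),1000*toV(b))
E
```

```text
len 0.17563691845843366 yaw-V -0.020485141411751367 V ends [-116.2197 -121.2102] [  59.3803 -124.8079] c [ -28.4197 -123.0091] tcp [ -10.4699 -167.0393]
foot [-73.4459 -86.8073] [ 76.3293 -85.2673] 0.1497831753784406 0.05528184255493087
lip? [-74.2352 -21.4889] [ 74.8746 -21.9492]
```

```bash
python3 -m creep '[{"slide":[-4,0,5],"roll":0,"grip":0},{"slide":[-8,0,10],"roll":0,"grip":0},{"slide":[-10,0,14],"roll":0,"grip":0},{"slide":[-10,0,19],"roll":0,"grip":0},{"slide":[-10,0,24],"roll":0,"grip":0},{"slide":[-10,0,29],"roll":0,"grip":0},{"slide":[-10,0,34],"roll":0,"grip":0},{"slide":[-10,0,39],"roll":0,"grip":0},{"slide":[-10,0,44],"roll":0,"grip":0},{"slide":[-10,0,49],"roll":0,"grip":0},{"slide":[-10,-1,54],"roll":0,"grip":0},{"slide":[-10,-1,59],"roll":0,"grip":0},{"slide":[-10,-2,64],"roll":0,"grip":0},{"slide":[-10,-2,69],"roll":0,"grip":0},{"slide":[-10,-2,74],"roll":0,"grip":0},{"slide":[-10,-2,78],"roll":0,"grip":0},{"slide":[-10,-2,82],"roll":0,"grip":0}]'; python3 - <<'E'
from h import *
import cv2
st()
cv2.imwrite("pics/w6.png",snapshot("wrist")[:,:,::-1])
E
```

```text
time: 7.47
tool_pos: [0.5847, 0.0084, 0.0169]
ee_rot: [-1.575, -0.003, 0.044]
wrist_force: [0.4, -5.8, 3.9]
width: 0.0937
7.4667 [0.5847 0.0084 0.0169] [-1.5752 -0.0026  0.0441] F [ 0.3908 -5.756   3.9419] 0.09372025070149557 V [-19.269  -87.0616]
```

View pics/w6.png

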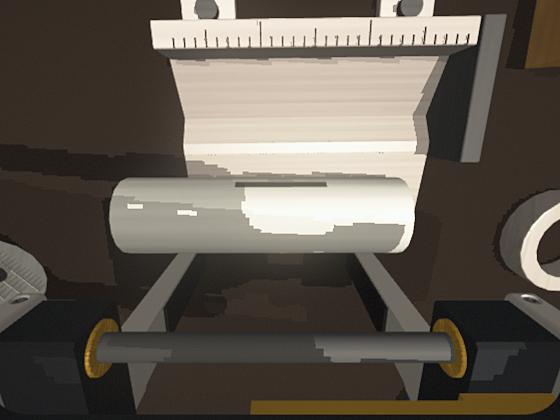

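The bar is on the ramp, square to the V, with both fingers behind it. Its end at (412,215) is short of the stop plate. I'll carry on over the lip.

```bash
python3 -m creep '[{"slide":[0,0,4],"roll":0,"grip":0},{"slide":[0,0,8],"roll":0,"grip":0},{"slide":[0,0,12],"roll":0,"grip":0},{"slide":[0,0,16],"roll":0,"grip":0},{"slide":[0,0,20],"roll":0,"grip":0},{"slide":[0,0,24],"roll":0,"grip":0},{"slide":[0,0,28],"roll":0,"grip":0},{"slide":[0,0,31],"roll":0,"grip":0},{"slide":[0,0,34],"roll":0,"grip":0},{"slide":[0,0,36],"roll":0,"grip":0},{"slide":[0,0,38],"roll":0,"grip":0},{"slide":[0,0,40],"roll":0,"grip":0},{"slide":[0,0,42],"roll":0,"grip":0},{"slide":[0,0,43],"roll":0,"grip":0},{"slide":[0,0,43],"roll":0,"grip":0}]'; python3 - <<'E'
from h import *
import cv2
st()
cv2.imwrite("pics/w7.png",snapshot("wrist")[:,:,::-1])
E
```

```text
time: 8.77
tool_pos: [0.5812, 0.0538, 0.015]
ee_rot: [-1.57, 0.001, 0.045]
wrist_force: [-0.3, 0.5, -0.0]
width: 0.0938
8.7667 [0.5812 0.0538 0.015 ] [-1.5703  0.0008  0.0447] F [-0.2758  0.4725 -0.0019] 0.0938268271496582 V [-20.6589 -41.4749]
```

View pics/w7.png

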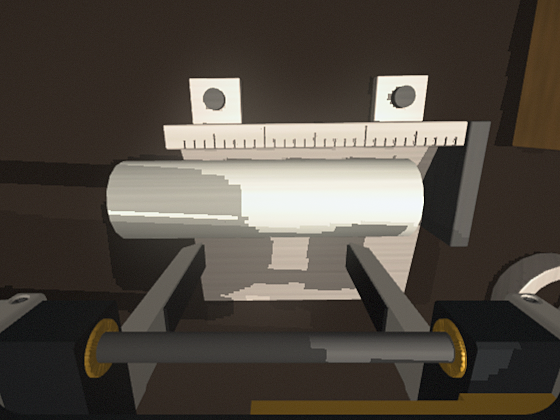

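The bar has dropped into the V and the contact force is back to zero. It spans (110,200) to (421,200). I'll back off and measure.

```bash
python3 -m creep '[{"slide":[0,0,-10],"roll":0,"grip":0},{"slide":[0,0,-22],"roll":0,"grip":0},{"slide":[0,-20,-30],"roll":0,"grip":0},{"slide":[0,-60,-30],"roll":0,"grip":0},{"slide":[0,-100,-30],"roll":0,"grip":0},{"slide":[0,-115,-30],"roll":0,"grip":0.5},{"slide":[0,-120,-30],"roll":0,"grip":1},{"slide":[0,-120,-30],"roll":0,"grip":1}]'; python3 - <<'E'
from h import *
import cv2
st()
cv2.imwrite("pics/w8.png",snapshot("wrist")[:,:,::-1])
s=snapshot("side")[:,:,::-1];cv2.imwrite("pics/s8.png",cv2.resize(s[190:310,160:340],None,fx=4,fy=4,interpolation=cv2.INTER_CUBIC))
E
```

```text
time: 9.48
tool_pos: [0.5839, 0.022, 0.1373]
ee_rot: [-1.571, -0.004, 0.043]
wrist_force: [-0.4, -0.5, -0.2]
width: 0.0773
9.4833 [0.5839 0.022  0.1373] [-1.5714 -0.0037  0.0429] F [-0.436  -0.4535 -0.1628] 0.07727768601622227 V [-19.4142 -73.3807]
```

View pics/w8.png

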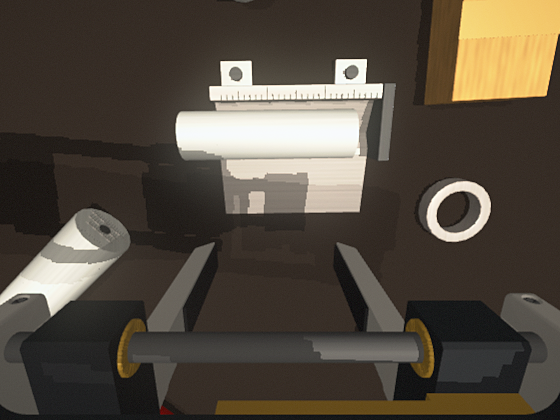

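View pics/s8.png

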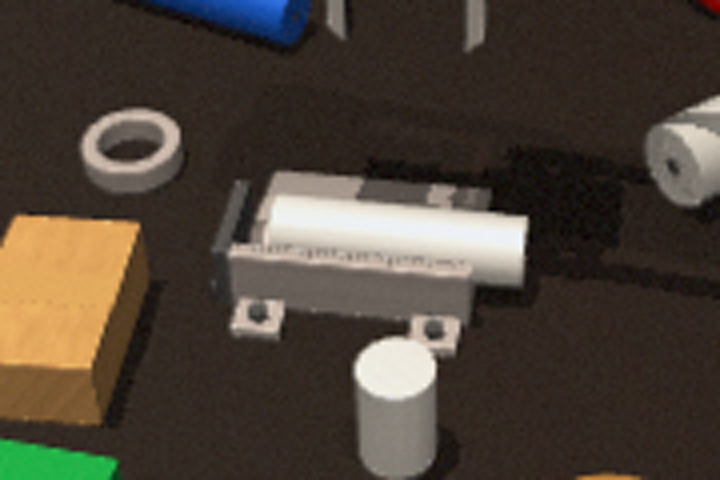

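```bash
python3 - <<'E'
from h import *
bar(178,135,358,133,.0293)
print(1000*toV(ray("wrist",268,112,.0293+.0195)),1000*toV(ray("wrist",268,158,.0293-.0)))
a=ray("wrist",226,213,0);b=ray("wrist",361,212,0);print("foot",1000*toV(a),1000*toV(b),np.linalg.norm(a-b),np.arctan2(*(b-a)[1::-1]),)
print("big bar end",ray("wrist",102,225,.03),1000*toV(ray("wrist",102,225,.03)))
P=fromV(-150,0); plan([*P,.137],.047)
E
```

```text
len 0.16808048238834045 yaw-V 0.009974950009074134 V ends [-112.2827    0.7382] [55.7894  2.4148] c [-28.2466   1.5765] tcp [-21.4071 -72.7267]
[-27.4052  20.3119] [-28.2518 -20.591 ]
foot [-76.3242 -84.3946] [ 73.7716 -83.202 ] 0.15010060280461238 0.052945404070332845
big bar end [ 0.4059 -0.0008  0.03  ] [-198.2785  -88.1219]
slide mm [-149977.785      463.3402    -181.5286] roll deg [-0.0149 -0.2117 -0.1783]
```

```bash
python3 - <<'E'
from h import *
P=fromV(-.150,.001); plan([*P,.137],.05); print(P)
E
```

```text
slide mm [-128.7279   -3.0551   73.5094] roll deg [-0.0152 -0.3836 -0.1783]
[0.4501 0.0905]
```

```bash
python3 -m creep '[{"slide":[-30,0,18],"roll":0,"grip":1},{"slide":[-65,0,37],"roll":0,"grip":1},{"slide":[-100,0,56],"roll":-0.4,"grip":1},{"slide":[-129,0,73],"roll":-0.4,"grip":1},{"slide":[-129,0,73],"roll":-0.4,"grip":1},{"slide":[-129,0,73],"roll":-0.4,"grip":1},{"slide":[-129,30,73],"roll":-0.4,"grip":1},{"slide":[-129,65,73],"roll":-0.4,"grip":1},{"slide":[-129,95,73],"roll":-0.4,"grip":1},{"slide":[-129,112,73],"roll":-0.4,"grip":1},{"slide":[-129,118,73],"roll":-0.4,"grip":1},{"slide":[-129,118,73],"roll":-0.4,"grip":1},{"slide":[-129,118,73],"roll":-0.4,"grip":1}]'; python3 - <<'E'
from h import *
import cv2
st()
cv2.imwrite("pics/w9.png",snapshot("wrist")[:,:,::-1])
s=snapshot("side")[:,:,::-1];cv2.imwrite("pics/s9.png",cv2.resize(s[160:310,160:360],None,fx=4,fy=4,interpolation=cv2.INTER_CUBIC))
E
```

```text
time: 10.67
tool_pos: [0.4516, 0.09, 0.0174]
ee_rot: [-1.571, 0.0, 0.05]
wrist_force: [0.0, -0.2, -0.3]
width: 0.0003
10.6667 [0.4516 0.09   0.0174] [-1.5709  0.0003  0.0503] F [ 0.0103 -0.1519 -0.3038] 0.00029984256419180225 V [-148.56      0.5326]
```

View pics/w9.png

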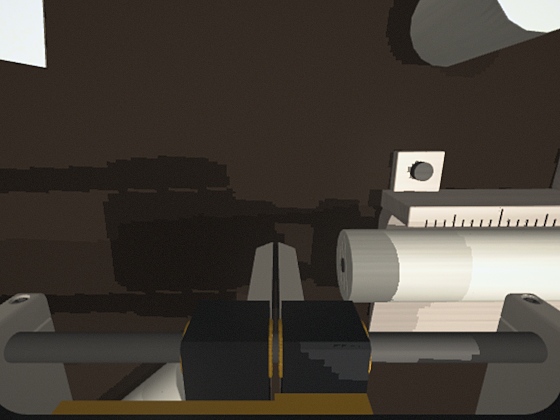

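View pics/s9.png

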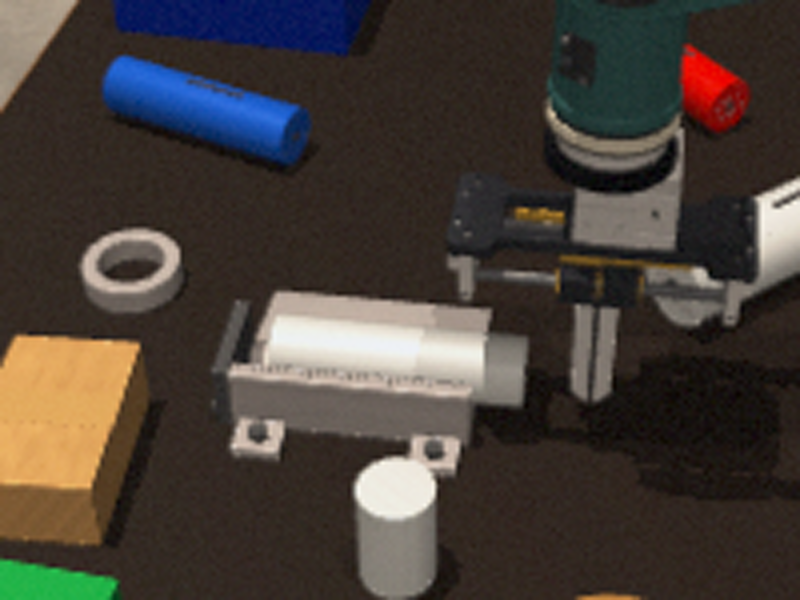

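```bash
python3 - <<'E'
from h import *
print(1000*toV(ray("wrist",343,265,.0293)), [1000*toV(ray("wrist",*p,.0293)) for p in((352,231),(348,300))])
E
```

```text
[-104.1821   -1.492 ] [array([-100.3378,   21.5229]), array([-99.0223, -26.9686])]
```

```bash
python3 -m creep '[{"slide":[6,0,0],"roll":0,"grip":1},{"slide":[12,0,0],"roll":0,"grip":1},{"slide":[18,0,0],"roll":0,"grip":1},{"slide":[22,0,0],"roll":0,"grip":1},{"slide":[25,0,0],"roll":0,"grip":1},{"slide":[27,0,0],"roll":0,"grip":1},{"slide":[29,0,0],"roll":0,"grip":1},{"slide":[31,0,0],"roll":0,"grip":1},{"slide":[33,0,0],"roll":0,"grip":1},{"slide":[35,0,0],"roll":0,"grip":1},{"slide":[37,0,0],"roll":0,"grip":1},{"slide":[39,0,0],"roll":0,"grip":1},{"slide":[41,0,0],"roll":0,"grip":1},{"slide":[43,0,0],"roll":0,"grip":1},{"slide":[44,0,0],"roll":0,"grip":1}]'; python3 - <<'E'
from h import *
import cv2
st()
cv2.imwrite("pics/w10.png",snapshot("wrist")[:,:,::-1])
s=snapshot("side")[:,:,::-1];cv2.imwrite("pics/s10.png",cv2.resize(s[190:310,190:310],None,fx=5,fy=5,interpolation=cv2.INTER_CUBIC))
E
```

```text
time: 12.02
tool_pos: [0.4931, 0.0928, 0.017]
ee_rot: [-1.571, 0.004, 0.051]
wrist_force: [-5.8, 0.6, 1.0]
width: 0.0004
12.0167 [0.4931 0.0928 0.017 ] [-1.5706  0.004   0.0512] F [-5.7997  0.5538  0.9818] 0.0003637086835646031 V [-106.9426    1.3929]
```

View pics/w10.png

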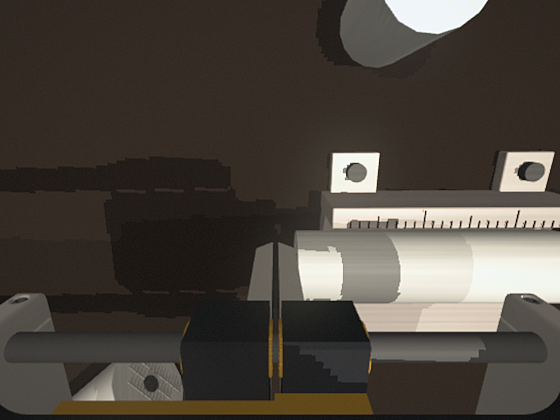

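View pics/s10.png

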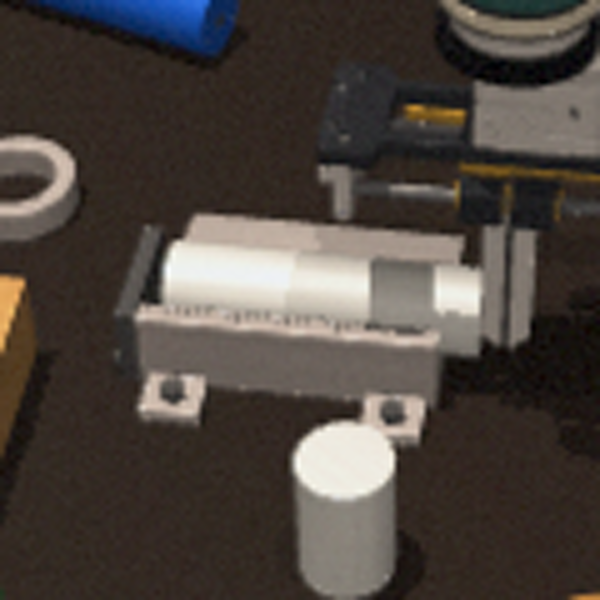

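The fingertip is on the bar's end and pushing with about 6 N. The gap to the stop is about 9 mm, so I'll continue in small steps.

```bash
python3 -m creep '[{"slide":[1,0,0],"roll":0,"grip":1},{"slide":[2,0,0],"roll":0,"grip":1},{"slide":[3,0,0],"roll":0,"grip":1},{"slide":[4,0,0],"roll":0,"grip":1},{"slide":[5,0,0],"roll":0,"grip":1},{"slide":[6,0,0],"roll":0,"grip":1},{"slide":[7,0,0],"roll":0,"grip":1}]'; python3 -m creep '[{"slide":[1,0,0],"roll":0,"grip":1}]'; python3 -m creep '[{"slide":[1,0,0],"roll":0,"grip":1}]'
```

```text
time: 12.7
tool_pos: [0.5018, 0.0929, 0.0172]
ee_rot: [-1.571, 0.0, 0.051]
wrist_force: [-2.9, 0.6, -1.3]
width: 0.0009
time: 12.78
tool_pos: [0.5019, 0.0929, 0.0172]
ee_rot: [-1.571, 0.003, 0.051]
wrist_force: [-6.4, -1.1, 1.5]
width: 0.0003
time: 12.87
tool_pos: [0.5018, 0.0929, 0.0172]
ee_rot: [-1.571, 0.005, 0.051]
wrist_force: [-9.9, -0.4, 4.1]
width: 0.0003
```

```bash
python3 -m creep '[{"slide":[1,0,0],"roll":0,"grip":1}]'; python3 -m creep '[{"slide":[1,0,0],"roll":0,"grip":1}]';  python3 -m creep '[{"slide":[1,0,0],"roll":0,"grip":1},{"slide":[1,0,0],"roll":0,"grip":1}]'; python3 - <<'E'
from h import *
import cv2
st()
s=snapshot("side")[:,:,::-1];cv2.imwrite("pics/s11.png",cv2.resize(s[190:310,190:310],None,fx=5,fy=5,interpolation=cv2.INTER_CUBIC))
E
```

```text
time: 12.95
tool_pos: [0.5017, 0.0929, 0.0172]
ee_rot: [-1.571, 0.007, 0.051]
wrist_force: [-13.3, -1.3, 6.5]
width: 0.0004
time: 13.03
tool_pos: [0.5017, 0.0929, 0.0172]
ee_rot: [-1.571, 0.01, 0.051]
wrist_force: [-15.5, -1.8, 8.9]
width: 0.0002
time: 13.2
tool_pos: [0.5016, 0.0929, 0.0173]
ee_rot: [-1.571, 0.012, 0.051]
wrist_force: [-17.2, -1.9, 9.0]
width: 0.0003
13.2 [0.5016 0.0929 0.0173] [-1.5713  0.0121  0.0513] F [-17.2425  -1.8558   8.9565] 0.00030924835402700436 V [-98.4224   1.1518]
```

View pics/s11.png

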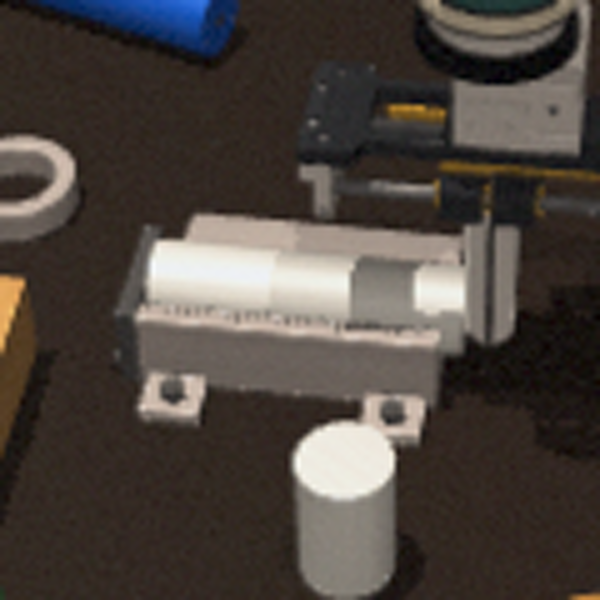

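The bar's end is against the stop plate at (150,270) in the crop. The force rises while the position stays put, so it is home. I'll back off straight and lift clear.

```bash
python3 -m creep '[{"slide":[-2,0,0],"roll":0,"grip":1},{"slide":[-5,0,0],"roll":0,"grip":1},{"slide":[-9,0,0],"roll":0,"grip":1},{"slide":[-18,0,0],"roll":0,"grip":1},{"slide":[-35,0,0],"roll":0,"grip":1},{"slide":[-50,-10,0],"roll":0,"grip":1},{"slide":[-50,-45,0],"roll":0,"grip":1},{"slide":[-50,-85,0],"roll":0,"grip":1},{"slide":[-50,-125,0],"roll":0,"grip":1},{"slide":[-50,-160,0],"roll":0,"grip":1},{"slide":[-50,-160,-30],"roll":0,"grip":1},{"slide":[-50,-160,-70],"roll":0,"grip":1},{"slide":[-50,-160,-110],"roll":0,"grip":1},{"slide":[-50,-160,-110],"roll":0,"grip":1},{"slide":[-50,-160,-110],"roll":0,"grip":1}]'; python3 - <<'E'
from h import *
import cv2
st()
cv2.imwrite("pics/w12.png",snapshot("wrist")[:,:,::-1])
t=snapshot("top")[:,:,::-1]
cv2.imwrite("pics/t12.png",t)
s=snapshot("side")[:,:,::-1];cv2.imwrite("pics/s12.png",cv2.resize(s[190:310,190:310],None,fx=5,fy=5,interpolation=cv2.INTER_CUBIC))
E
```

```text
time: 14.5
tool_pos: [0.4628, -0.0209, 0.178]
ee_rot: [-1.571, -0.002, 0.047]
wrist_force: [0.2, -0.1, 0.4]
width: 0.0003
14.5 [ 0.4628 -0.0209  0.178 ] [-1.571  -0.0023  0.0465] F [ 0.1564 -0.0639  0.4121] 0.0002782454643856227 V [-142.3128 -110.8482]
```

View pics/w12.png

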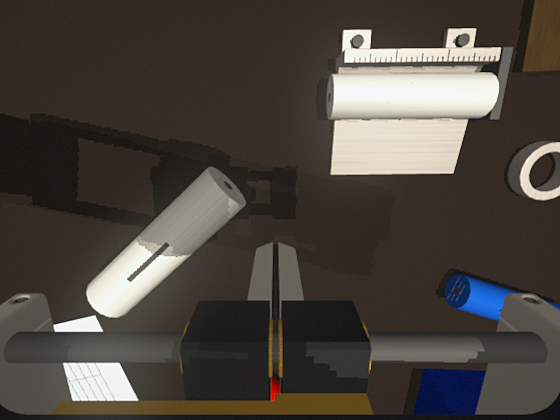

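View pics/s12.png

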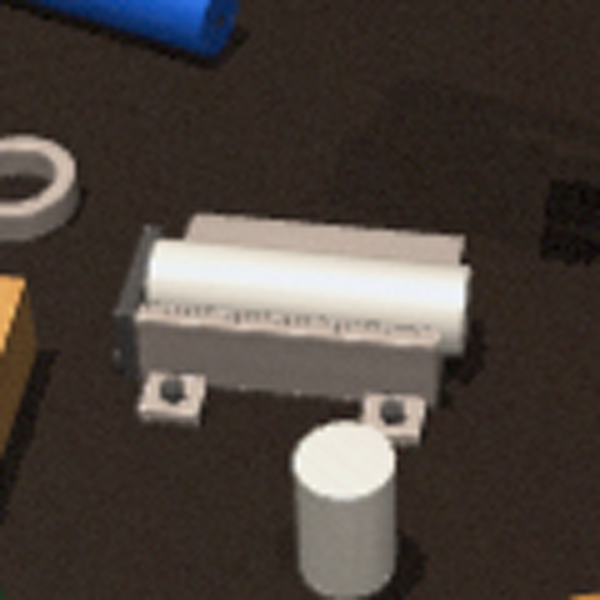

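View pics/t12.png

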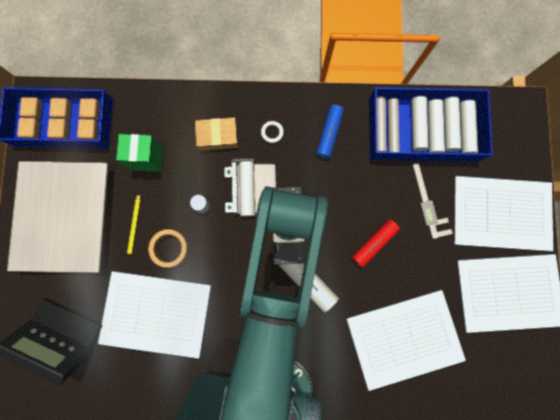

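In the side crop the bar lies in the V with its end on the stop plate at (148,270), the same place as when it was pressed there. In the top view the bystanders are where they started. Handing in.

```bash
python3 - <<'E'
from bench import ticket
print(ticket.close_job())
E
```

```text
the job is handed in; nothing more can be done
None
```

The bar is seated in the V with its end home against the stop plate. I handed the job in at about 14.6 s on the robot's clock, and the hand-in gave no verdict.

**Rolling:** I rolled the smaller silver bar along the bench and up the ramp with the open fingertips, and it dropped into the V. It was never gripped or lifted. My first push left it about 0.15 rad out of line with the V. Two short, quick pushes near its fore end squared it to within about 0.02 rad before the ramp.

**Pushing endways:** I shut the fingers and pushed the bar along the V with the fingertips. At the end the tool stopped advancing while the push force rose to about 17 N. The tool position there agreed to about 1 mm with where contact with the stop should be. I then backed off straight and clear.

**Last checks:**
- **Contact:** After backing off, the wrist force was about zero and the robot was touching nothing.
- **Position:** The side picture shows the bar's end still on the stop plate after I withdrew.
- **Seating:** Measured before the endways push, the bar's axis was within about 2 mm of the V's centre line, which is the calibration error. After that push I judged seating by eye only.
- **Bystanders:** By eye in the top view, the bystanders had not moved.
- **Disagreement:** My wrist-camera readings of the bar's length came out 8–15 mm too long, because I marked the ends on the visible rims rather than the axis. I relied on the bar's centre instead.

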